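# Swap three pots round into their own saucers

## Task

The three empty pots are each standing in the wrong saucer. Using the bare square tile as the spare spot to set one pot down on the way, swap them round until each stands upright in the middle of the saucer of its own shape (round in round, square in square, long in long), with the square and the long pot lined up with their saucers' sides. Do not tip a pot over, and leave the caddy, the hand fork and the kneeling block where they are.

Things in the scene. Friction and masses are not known exactly. Their poses are not given: they have to be found in the camera images.
- round_pot_mid (a point): Empty open-topped green plastic pot, loose, about 0.1 kg, 72 mm high, walls 3.5 mm; round, 50 mm diameter at the foot and 56 mm at the mouth. This point is at the pot's centre, half-way up (36 mm above its underside), z up the pot's axis. At the start it stands in the long saucer.
- square_pot_mid (a point): Empty open-topped green plastic pot, loose, about 0.1 kg, 72 mm high, walls 3.5 mm; square, 52 x 52 mm outside, straight walls; x and y axes square to its sides. This point is at the pot's centre, half-way up (36 mm above its underside), z up the pot's axis. At the start it stands in the round saucer.
- long_pot_mid (a point): Empty open-topped green plastic pot, loose, about 0.1 kg, 72 mm high, walls 3.5 mm; oblong, 84 mm long (its x axis) and 48 mm wide (its y axis) outside, straight walls. This point is at the pot's centre, half-way up (36 mm above its underside), z up the pot's axis. At the start it stands in the square saucer.
- round_saucer: White ceramic saucer fixed to the bench, floor 5 mm above the bench, rim 12 mm high and 4 mm thick; round, 104 mm over the rim, about 90 mm across the floor inside. Origin at the centre of its underside, on the bench, z up.
- square_saucer: White ceramic saucer fixed to the bench, floor 5 mm above the bench, rim 12 mm high and 4 mm thick; square, 106 x 106 mm outside, 98 x 98 mm inside. Origin at the centre of its underside, on the bench, z up, x and y along its sides.
- long_saucer: White ceramic saucer fixed to the bench, floor 5 mm above the bench, rim 12 mm high and 4 mm thick; oblong, 120 mm (x axis) by 78 mm (y axis) outside, 112 x 70 mm inside. Origin at the centre of its underside, on the bench, z up, x along its length.
- tile: Bare flat grey square concrete tile, 120 x 120 x 12 mm, fixed to the bench, empty at the start: the spare spot. Origin at the centre of its underside, on the bench; its top is 12 mm above that.
- caddy: White ceramic compost caddy, round, 158 mm diameter, 203 mm high with its closed lid and knob. Origin at the centre of its underside. Bystander, loose; must stay where it is.
- garden_fork: Stainless steel hand fork with a wooden handle, 290 mm long, 72 mm wide and 30 mm high, lying flat; x from handle to prongs, origin about mid-length on the bench. Bystander, loose; must stay where it is.
- kneeling_block_edge (a point): Grey kneeling block, 170 x 380 x 35 mm (x, y, z), lying flat. This point is at the middle of its long edge nearest the robot, half-way up; the block extends 170 mm from it along x. Bystander, loose; must stay where it is.
Not all that is in view belongs to the job. What is shaped like the long_saucer but brown or yellow is not meant.

How it is judged:
By the outcome, as a careful person would: the job done as asked, in the order asked, and still so for the second after the job is handed in, with the robot touching nothing.
It also fails if it takes over 96 s, if anything falls off the work surface, if the arm or the gripper's body presses on something with over 40 N, if the wrist force passes 120 N, or if a joint passes its speed limit or range.

## Robot

A 7-joint arm with a two-finger parallel gripper is mounted at the origin on the work surface. World frame = base frame: x ahead of the robot, y to its left, z up, the work surface at z = 0. Lengths are in m, angles in rad, forces in N, time in s.
With the tool pointing down it reaches from about 0.4 to 0.85 m from the base axis. Payload 10.4 kg.
Tool frame: the origin (TCP) lies midway between the tips of the shut fingers; the grasp point (between the pads) lies 19 mm behind it (r.tcp_to_grasp is the z of the grasp point in the tool frame, in m); z points along the fingers, x is the direction in which the jaws open and shut, and the axes are right-handed (so a half turn about z gives the same grasp; the last joint's range is limited). The gripper opens to 87 mm and grips with 3 to 60 N. Pads are 19 mm wide; open, the fingers measure 117 mm over their backs; the gripper's body (75 mm by 190 mm) begins 51 mm behind the grasp point.
Start: joints at [-1.241, 0.332, -0.065, 1.46, 0.022, 1.35, -0.088], TCP at [0.216, 0.587, 0.223] pointing down, gripper open.
Joint ranges: [-2.6, 2.6], [-0.5, 2.12], [-1.47, 1.34], [0.16, 2.42], [-1.27, 4.41], [0.06, 2.06], [-2.6, 2.6]. Speed limits (rad/s): [2.22, 2.22, 2.79, 2.79, 3.14, 3.14, 3.14].

## Interface

Orientations are given as a unit quaternion [x, y, z, w].
In Python, from bench import r, camera, close_job gives the robot as it stands. The module is installed in compiled form; this text tells all that it offers.
- The arm moves only by the shell command python3 -m crank 'ROWS' [FORCE]. ROWS is JSON, a list of rows, each an object of numbers: "x", "y", "z": the shift along the tool's x, y, z scaled (see below); "ax", "ay", "az": the turn, a rotation vector about the tool's x, y, z scaled (see below); "claw": the closure, from -1 (fully open) to 1 (shut), so that 0 is half open. A call has exactly 5 rows; each row is the pose to reach, as a shift and turn from the pose commanded when the call began, along the tool's axes at that moment; what a row does not reach only later rows make up. The controller multiplies each number of a shift by 1 m and each number of a turn by 2 rad. A row lasts 1/12 s, in which the tool goes at most 41.7 mm and 7.16 degrees, less where a joint would pass 70% of its speed; a pose out of reach is approached as far as the arm can. A call with a number of a shift or a turn outside -1 to 1 is refused whole. A call with a gripper value outside its range is refused whole. The fingers move at their own pace and stop on an object; FORCE is the grip in N (left out, the last holds). Time passes only in rows, so rows that repeat a pose let the fingers close, or fill a call up. It gives the time, the measured TCP pose, the force and the opening at its end, in the units of the state.
- r.read_state(): the state, without advancing time (a new reading comes with each control period).
- camera(name): name is "side" or "top" or "wrist"; returns a dict with "color" (400x640x3 uint8, blue, green, red), "fx", "fy", "cx", "cy" (pixels), "D" ([k1, k2, p1, p2, k3] as OpenCV has them; the pictures are not rectified), "eye" and "orientation" of the camera in the world. Camera axes: x right, y down, z forward; pixel columns grow to the right and rows downward; lengths in m; the calibration is good to about 2 mm. A picture is of the moment at which its call begins. There is no depth.
- close_job(): hands the job in, once; it reports no verdict.
The state is a dict: "time": time; "joint_positions": joint angles; "joint_vel": joint speeds; "joint_torque": joint torques, N m; "ee_pos": TCP position; "eef_rot": TCP orientation; "ft_force": force on the tool from outside, world axes, zero at the start; "torque": the same for the moment, N m; "width": finger opening in m.
Only numpy, scipy, OpenCV 4.12 (cv2) and the standard library are available. Lean on these libraries where they do the work, as an engineer would, in place of code of your own. Each camera call takes 0.05 s, during which the arm holds its last target. There are 200 camera calls.

## Working session

There is one attempt and no reset: what is moved stays moved. The work goes in short steps, Python scripts to look and compute and a shell command to move; the robot and the scene stay as the last step left them, time stands still between calls to the robot, and variables do not carry over. Pictures are saved under pics/ and viewed, about 12 in all and at most 16, crops included, and the job is handed in when it is done.

```bash
mkdir -p pics; python3 - <<'E'
from bench import r,camera
import cv2,numpy as np
s=r.read_state(); print({k:np.round(v,3).tolist() for k,v in s.items()}, r.tcp_to_grasp)
for n in("top","side"):
    c=camera(n); cv2.imwrite(f"pics/{n}0.png",c["color"]); print(n,{k:np.round(v,4).tolist() for k,v in c.items() if k!="color"})
E
```

```text
{'time': 0.0, 'joint_positions': [-1.241, 0.333, -0.065, 1.461, 0.022, 1.35, -0.089], 'joint_vel': [0.001, -0.0, 0.001, -0.0, 0.0, 0.001, -0.0], 'joint_torque': [-0.0, -62.325, 0.025, -38.989, -0.061, 0.04, 0.0], 'ee_pos': [0.216, 0.586, 0.222], 'eef_rot': [0.82, 0.572, -0.001, 0.0], 'ft_force': [0.358, 0.244, 0.531], 'torque': [0.004, -0.025, 0.046], 'width': 0.087} -0.0187
top {'fx': 503.119, 'fy': 503.119, 'cx': 321.778, 'cy': 208.8351, 'D': [-0.0803, 0.0, 0.0, 0.0, 0.0], 'eye': [0.3179, -0.0234, 1.5001], 'orientation': [-0.6954, 0.7139, -0.0621, 0.0539]}
side {'fx': 414.9372, 'fy': 414.9372, 'cx': 324.1965, 'cy': 199.2529, 'D': [-0.0765, 0.0, 0.0, 0.0, 0.0], 'eye': [0.4324, 0.7256, 0.9398], 'orientation': [-0.0909, 0.9328, -0.3467, 0.0375]}
```

View pics/top0.png

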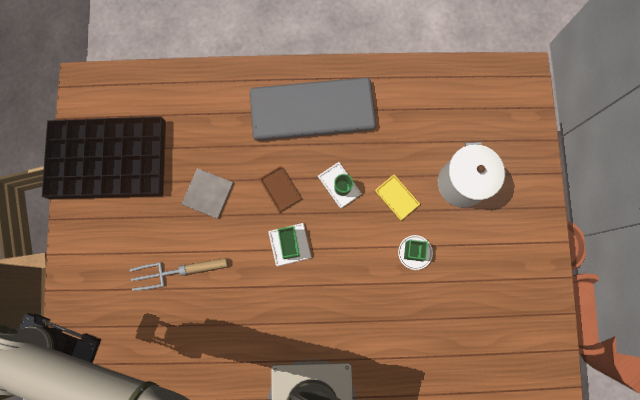

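View pics/side0.png

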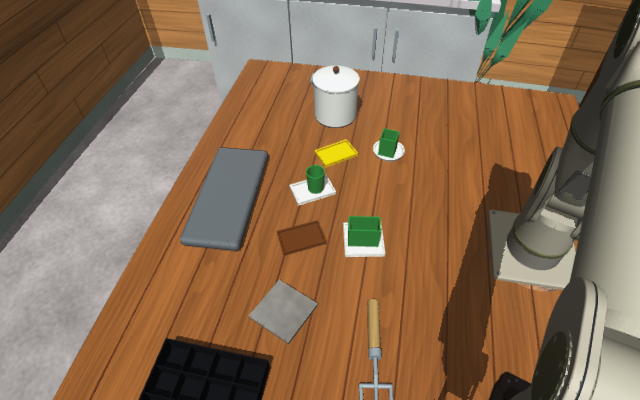

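```bash
cat > h.py <<'E'
import cv2,numpy as np
from scipy.spatial.transform import Rotation as R
from bench import r,camera
def cast(c,px,z):
    K=np.array([[c["fx"],0,c["cx"]],[0,c["fy"],c["cy"]],[0,0,1]])
    p=cv2.undistortPoints(np.array(px,float).reshape(-1,1,2),K,np.array(c["D"],float)).reshape(-1,2)
    d=R.from_quat(c["orientation"]).apply(np.c_[p,np.ones(len(p))]); e=np.array(c["eye"])
    return (e+d*((z-e[2])/d[:,2])[:,None])[:,:2]
def masks(img):
    h=cv2.cvtColor(img,cv2.COLOR_BGR2HSV); H,S,V=cv2.split(h)
    g=((H>45)&(H<85)&(S>80)).astype(np.uint8)
    n=((S<60)&(V>70)).astype(np.uint8)
    return g,n
def blobs(m,amin):
    m=cv2.morphologyEx(m,cv2.MORPH_CLOSE,np.ones((3,3)))
    return [k for k in cv2.findContours(m,cv2.RETR_EXTERNAL,cv2.CHAIN_APPROX_NONE)[0] if cv2.contourArea(k)>amin]
def rect(c,k,z):
    w=cast(c,k.reshape(-1,2),z); w=cv2.convexHull((w*1000).astype(np.float32))
    (x,y),(a,b),t=cv2.minAreaRect(w)
    if a<b: a,b,t=b,a,t+90
    return np.round([x,y,a,b,(t+90)%180-90],1)   # mm, deg: long side direction
def to(x,y,z,yaw,verbose=True):
    """shift (m) and turn (units of 2 rad) in tool axes to TCP x,y,z (m) with jaw axis (tool x) at yaw deg (mod 180)"""
    s=r.read_state(); q=R.from_quat(s["eef_rot"]); p=np.array(s["ee_pos"])
    best=None
    for y0 in (yaw,yaw+180):
        t=R.from_euler("z",y0,degrees=True)*R.from_euler("x",180,degrees=True)
        v=(q.inv()*t).as_rotvec()
        if best is None or np.linalg.norm(v)<np.linalg.norm(best): best=v
    X=q.apply([1,0,0]); 
    print("at",np.round(p*1000,1),"jaw",round(np.degrees(np.arctan2(X[1],X[0])),1),"-> shift",np.round(q.inv().apply(np.array([x,y,z])-p),4),"turn",np.round(best/2,4),"j7",round(s["joint_positions"][6],2),"t",round(s["time"],2))
E
python3 - <<'E'
from h import *
c=camera("top"); g,n=masks(c["color"])
for k in blobs(g,100): print("pot",cv2.boundingRect(k),rect(c,k,.041))
for k in blobs(g|n,600):
    b=cv2.boundingRect(k)
    if b[2]<90 and b[1]>130: print("flat",b,rect(c,k,.012))
w=camera("wrist"); s=r.read_state(); q=R.from_quat(s["eef_rot"])
print("wrist cam in tool",q.inv().apply(np.array(w["eye"])-s["ee_pos"]),(q.inv()*R.from_quat(w["orientation"])).as_matrix().round(2).tolist(),w["fx"],w["cx"],w["cy"])
to(.5,.3,.25,0)
E
```

```text
pot (405, 240, 23, 21) [ 431.1 -314.5   62.5   54.8   81.3]
pot (278, 226, 21, 33) [464.4  56.7  88.3  47.8   9.2]
pot (335, 175, 18, 19) [ 632.4 -110.1   54.6   50.7   -1.4]
flat (268, 359, 88, 41) [ 71.1  -1.5 248.5 112.3  88.4]
flat (580, 354, 60, 46) [  38.5 -883.5  185.2  129.9   86.1]
flat (398, 235, 35, 35) [ 425.9 -317.5  102.   100.5   42.7]
flat (269, 223, 43, 43) [459.9  54.7 108.  107.9  12.2]
flat (24, 187, 25, 67) [552.5 819.6 204.4  73.1  11.4]
flat (182, 169, 51, 49) [622.2 301.9 120.3 120.1  67.3]
flat (318, 162, 43, 46) [637.  -99.1 122.1  81.9  32.9]
flat (438, 142, 68, 65) [ 652.4 -506.1  221.1  174.5  -47.1]
wrist cam in tool [ 0.00028522 -0.06889767 -0.16279683] [[1.0, -0.0, -0.0], [0.0, 0.97, 0.26], [0.0, -0.26, 0.97]] 279.86757637293357 323.7146202862769 197.04525555651708
at [215.9 586.3 222.1] jaw 69.8 -> shift [-0.1705  0.3655 -0.0278] turn [2.00e-04 3.00e-04 6.09e-01] j7 -0.09 t 0.2
```

```bash
python3 - <<'E'
from h import *
to(.464,.057,.2,100)
E
```

```text
at [215.9 586.3 222.1] jaw 69.8 -> shift [-0.411   0.4157  0.0224] turn [-1.000e-04  4.000e-04 -2.637e-01] j7 -0.09 t 0.2
```

```bash

python3 -m crank '[{"x":-0.029,"y":0.029,"claw":-1},{"x":-0.058,"y":0.058,"claw":-1},{"x":-0.087,"y":0.087,"claw":-1},{"x":-0.115,"y":0.116,"claw":-1},{"x":-0.144,"y":0.146,"claw":-1}]' 
python3 -m crank '[{"x":-0.029,"y":0.029,"claw":-1},{"x":-0.058,"y":0.058,"claw":-1},{"x":-0.087,"y":0.087,"claw":-1},{"x":-0.115,"y":0.116,"claw":-1},{"x":-0.144,"y":0.146,"claw":-1}]' 
python3 -m crank '[{"x":-0.025,"y":0.025,"z":0.005,"az":-0.06,"claw":-1},{"x":-0.05,"y":0.05,"z":0.01,"az":-0.12,"claw":-1},{"x":-0.08,"y":0.08,"z":0.015,"az":-0.18,"claw":-1},{"x":-0.1,"y":0.1,"z":0.02,"az":-0.24,"claw":-1},{"x":-0.123,"y":0.124,"z":0.022,"az":-0.264,"claw":-1}]' 
python3 - <<'E'
from h import *
to(.464,.057,.2,100)
c=camera("wrist"); cv2.imwrite("pics/w1.png",c["color"]); g,n=masks(c["color"])
for k in blobs(g,300): print("pot",cv2.boundingRect(k),rect(c,k,.041),rect(c,k,.077))
for k in blobs(g|n,2000): print("flat",cv2.boundingRect(k),rect(c,k,.012))
E
```

```text
at [215.9 586.3 222.1] jaw 69.8 -> shift [-0.411   0.4157  0.0224] turn [-1.000e-04  4.000e-04 -2.637e-01] j7 -0.09 t 0.2
flat (165, 247, 318, 62) [361.7 531.1 474.2 103.2  70. ]
flat (562, 181, 78, 73) [415.3 949.1 144.4 114.3  -3. ]schema error: expected keys x, y, z, ax, ay, az, claw
schema error: expected keys x, y, z, ax, ay, az, claw
schema error: expected keys x, y, z, ax, ay, az, claw
```

View pics/w1.png

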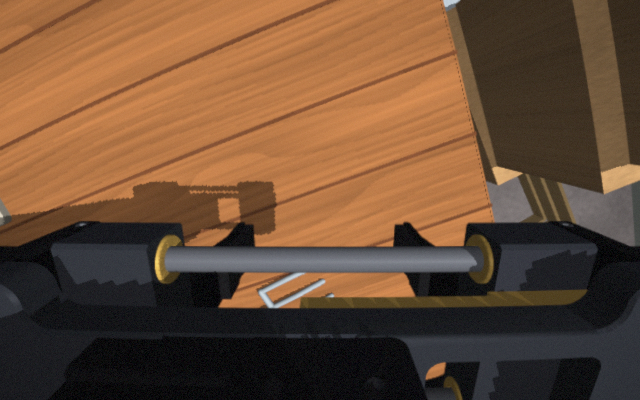

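```bash

python3 - <<'E'
from h import *
to(.553,.072,.22,100)
E
python3 -m crank '[{"x":-0.029,"y":0.029,"z":0,"ax":0,"ay":0,"az":0,"claw":-1},{"x":-0.058,"y":0.058,"z":0,"ax":0,"ay":0,"az":0,"claw":-1},{"x":-0.087,"y":0.087,"z":0,"ax":0,"ay":0,"az":0,"claw":-1},{"x":-0.115,"y":0.116,"z":0,"ax":0,"ay":0,"az":0,"claw":-1},{"x":-0.14,"y":0.15,"z":0,"ax":0,"ay":0,"az":0,"claw":-1}]'
python3 - <<'E'
from h import *
to(.553,.072,.22,100)
E
```

```text
at [215.9 586.4 222.2] jaw 69.8 -> shift [-0.3662  0.4941  0.0024] turn [-1.000e-04  3.000e-04 -2.637e-01] j7 -0.09 t 0.25
time: 0.67
ee_pos: [0.3078, 0.402, 0.2226]
eef_rot: [0.82, 0.572, -0.0, -0.0]
ft_force: [0.6, 0.4, 1.0]
width: 0.0871
at [307.8 402.  222.6] jaw 69.8 -> shift [-0.2253  0.3439  0.0023] turn [-2.000e-04 -2.000e-04 -2.632e-01] j7 0.21 t 0.67
```

```bash

python3 -m crank '[{"x":-0.02,"y":0.034,"z":0,"ax":0,"ay":0,"az":0,"claw":-1},{"x":-0.044,"y":0.068,"z":0,"ax":0,"ay":0,"az":0,"claw":-1},{"x":-0.066,"y":0.102,"z":0,"ax":0,"ay":0,"az":0,"claw":-1},{"x":-0.088,"y":0.136,"z":0,"ax":0,"ay":0,"az":0,"claw":-1},{"x":-0.11,"y":0.17,"z":0,"ax":0,"ay":0,"az":0,"claw":-1}]'
python3 -m crank '[{"x":-0.02,"y":0.034,"z":0,"ax":0,"ay":0,"az":-0.06,"claw":-1},{"x":-0.044,"y":0.068,"z":0,"ax":0,"ay":0,"az":-0.12,"claw":-1},{"x":-0.066,"y":0.102,"z":0,"ax":0,"ay":0,"az":-0.18,"claw":-1},{"x":-0.088,"y":0.136,"z":0,"ax":0,"ay":0,"az":-0.24,"claw":-1},{"x":-0.115,"y":0.174,"z":0.002,"ax":0,"ay":0,"az":-0.263,"claw":-1}]'
cat > look.py <<'E'
from h import *
import sys
c=camera("wrist"); cv2.imwrite(f"pics/{sys.argv[1]}.png",c["color"]); g,n=masks(c["color"])
for k in blobs(g,300): print("pot",cv2.boundingRect(k),rect(c,k,.041),rect(c,k,.077))
for k in blobs(g|n,2000): print("flat",cv2.boundingRect(k),rect(c,k,.012))
E
python3 - <<'E'
from h import *
to(.464,.057,.2,100)
E
python3 look.py w2
```

```text
time: 1.08
ee_pos: [0.4303, 0.2399, 0.2228]
eef_rot: [0.82, 0.572, 0.0, -0.0]
ft_force: [-0.3, 1.2, -0.1]
width: 0.0872
time: 1.5
ee_pos: [0.5391, 0.0943, 0.2216]
eef_rot: [0.641, 0.767, 0.001, -0.0]
ft_force: [1.5, 0.5, 0.1]
width: 0.0872
at [539.1  94.3 221.6] jaw 100.3 -> shift [-0.0233 -0.0806  0.0216] turn [ 0.0003 -0.0004  0.0022] j7 1.55 t 1.5
pot (123, 198, 68, 31) [ 620.2 -114.9   92.2   41.   -81.8] [604.6 -94.3  82.6  36.7 -81.8]
pot (278, 70, 47, 83) [463.8  53.2  93.1  53.2   8.9] [464.6  56.2  83.3  47.6   8.9]
pot (0, 12, 49, 55) [ 436.2 -281.6   61.3   52.9   86.9] [ 439.9 -243.6   54.8   47.4   86.9]
flat (276, 250, 206, 20) [647.4 197.3 304.7  30.8 -80. ]
flat (123, 172, 99, 75) [ 645.4 -113.5  120.6  114.2  -56.7]
flat (260, 67, 87, 90) [463.3  55.5 107.2 107.2 -77.7]
flat (0, 0, 62, 80) [ 432.2 -303.2   98.5   84.9   -3. ]
```

View pics/w2.png

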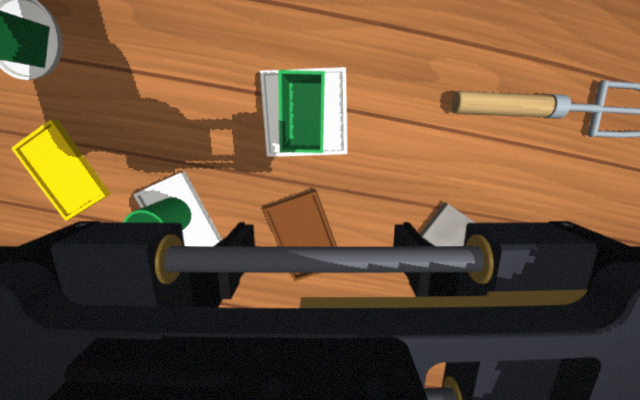

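```bash

python3 - <<'E'
from h import *
to(.4646,.0562,.12,98.9)
E
```

```text
at [542.6  85.1 221.3] jaw 100.6 -> shift [-0.0137 -0.0822  0.1012] turn [0.0009 0.0018 0.0146] j7 1.57 t 1.55
```

```bash

python3 -m crank '[{"x":-0.007,"y":-0.04,"z":0.01,"ax":0,"ay":0,"az":0.015,"claw":-1},{"x":-0.014,"y":-0.08,"z":0.02,"ax":0,"ay":0,"az":0.015,"claw":-1},{"x":-0.014,"y":-0.082,"z":0.06,"ax":0,"ay":0,"az":0.015,"claw":-1},{"x":-0.014,"y":-0.082,"z":0.1,"ax":0,"ay":0,"az":0.015,"claw":-1},{"x":-0.014,"y":-0.082,"z":0.1,"ax":0,"ay":0,"az":0.015,"claw":-1}]'
python3 -m crank '[{"x":0,"y":0,"z":0,"ax":0,"ay":0,"az":0,"claw":-1},{"x":0,"y":0,"z":0,"ax":0,"ay":0,"az":0,"claw":-1},{"x":0,"y":0,"z":0,"ax":0,"ay":0,"az":0,"claw":-1},{"x":0,"y":0,"z":0,"ax":0,"ay":0,"az":0,"claw":-1},{"x":0,"y":0,"z":0,"ax":0,"ay":0,"az":0,"claw":-1}]'
python3 - <<'E'
from h import *
to(.4646,.0562,.031,98.9)
E
```

```text
time: 1.97
ee_pos: [0.4559, 0.066, 0.1161]
eef_rot: [0.655, 0.755, -0.003, -0.002]
ft_force: [-2.0, -0.0, -1.4]
width: 0.0871
time: 2.38
ee_pos: [0.461, 0.0672, 0.1225]
eef_rot: [0.655, 0.755, 0.001, 0.0]
ft_force: [0.1, -0.2, 0.3]
width: 0.0871
at [461.   67.2 122.5] jaw 98.1 -> shift [-0.0115  0.0018  0.0915] turn [ 0.0009 -0.0002 -0.0067] j7 1.49 t 2.38
```

```bash

python3 -m crank '[{"x":-0.0115,"y":0.002,"z":0,"ax":0,"ay":0,"az":-0.007,"claw":-1},{"x":-0.0115,"y":0.002,"z":0.03,"ax":0,"ay":0,"az":-0.007,"claw":-1},{"x":-0.0115,"y":0.002,"z":0.06,"ax":0,"ay":0,"az":-0.007,"claw":-1},{"x":-0.0115,"y":0.002,"z":0.091,"ax":0,"ay":0,"az":-0.007,"claw":-1},{"x":-0.0115,"y":0.002,"z":0.091,"ax":0,"ay":0,"az":-0.007,"claw":-1}]'
python3 -m crank '[{"x":0,"y":0,"z":0,"ax":0,"ay":0,"az":0,"claw":-1},{"x":0,"y":0,"z":0,"ax":0,"ay":0,"az":0,"claw":-1},{"x":0,"y":0,"z":0,"ax":0,"ay":0,"az":0,"claw":-0.5},{"x":0,"y":0,"z":0,"ax":0,"ay":0,"az":0,"claw":0.2},{"x":0,"y":0,"z":0,"ax":0,"ay":0,"az":0,"claw":0.6}]' 12
python3 -m crank '[{"x":0,"y":0,"z":0,"ax":0,"ay":0,"az":0,"claw":1},{"x":0,"y":0,"z":0,"ax":0,"ay":0,"az":0,"claw":1},{"x":0,"y":0,"z":0,"ax":0,"ay":0,"az":0,"claw":1},{"x":0,"y":0,"z":0,"ax":0,"ay":0,"az":0,"claw":1},{"x":0,"y":0,"z":0,"ax":0,"ay":0,"az":0,"claw":1}]' 12
python3 - <<'E'
from h import *
to(.622,.302,.12,67.3+90)
to(.622,.302,.12,67.3)
E
```

```text
time: 2.8
ee_pos: [0.4607, 0.0553, 0.0263]
eef_rot: [0.65, 0.76, -0.003, -0.002]
ft_force: [-1.9, 0.2, -0.2]
width: 0.0869
time: 3.22
ee_pos: [0.4646, 0.0562, 0.0316]
eef_rot: [0.65, 0.76, 0.001, 0.0]
ft_force: [0.6, -0.1, 0.6]
width: 0.0741
time: 3.63
ee_pos: [0.4637, 0.0559, 0.0304]
eef_rot: [0.65, 0.76, 0.0, -0.0]
ft_force: [-0.7, 0.3, 1.8]
width: 0.048
at [463.7  55.9  30.4] jaw 98.9 -> shift [ 0.2185  0.1946 -0.0896] turn [ 0.000e+00 -1.000e-04 -5.094e-01] j7 1.6 t 3.63
at [463.7  55.9  30.4] jaw 98.9 -> shift [ 0.2185  0.1946 -0.0896] turn [-1.00e-04 -1.00e-04  2.76e-01] j7 1.6 t 3.63
```

```bash

python3 -m crank '[{"x":0,"y":0,"z":-0.03,"ax":0,"ay":0,"az":0,"claw":1},{"x":0.01,"y":0.01,"z":-0.06,"ax":0,"ay":0,"az":0,"claw":1},{"x":0.03,"y":0.025,"z":-0.09,"ax":0,"ay":0,"az":0,"claw":1},{"x":0.055,"y":0.05,"z":-0.09,"ax":0,"ay":0,"az":0,"claw":1},{"x":0.085,"y":0.075,"z":-0.09,"ax":0,"ay":0,"az":0,"claw":1}]' 15
python3 -m crank '[{"x":0.028,"y":0.025,"z":0,"ax":0,"ay":0,"az":0,"claw":1},{"x":0.056,"y":0.05,"z":0,"ax":0,"ay":0,"az":0,"claw":1},{"x":0.085,"y":0.075,"z":0,"ax":0,"ay":0,"az":0,"claw":1},{"x":0.11,"y":0.1,"z":0,"ax":0,"ay":0,"az":0,"claw":1},{"x":0.134,"y":0.12,"z":0,"ax":0,"ay":0,"az":0,"claw":1}]'
python3 -m crank '[{"x":0,"y":0,"z":0,"ax":0,"ay":0,"az":0,"claw":1},{"x":0,"y":0,"z":0.02,"ax":0,"ay":0,"az":0,"claw":1},{"x":0,"y":0,"z":0.04,"ax":0,"ay":0,"az":0,"claw":1},{"x":0,"y":0,"z":0.055,"ax":0,"ay":0,"az":0,"claw":1},{"x":0,"y":0,"z":0.06,"ax":0,"ay":0,"az":0,"claw":1}]'
python3 -m crank '[{"x":0,"y":0,"z":0,"ax":0,"ay":0,"az":0,"claw":1},{"x":0,"y":0,"z":0,"ax":0,"ay":0,"az":0,"claw":1},{"x":0,"y":0,"z":0,"ax":0,"ay":0,"az":0,"claw":1},{"x":0,"y":0,"z":0,"ax":0,"ay":0,"az":0,"claw":1},{"x":0,"y":0,"z":0,"ax":0,"ay":0,"az":0,"claw":1}]'
python3 - <<'E'
from h import *
to(.622,.302,.0375,98.9)
c=camera("top"); cv2.imwrite("pics/t2.png",cv2.resize(c["color"][120:320,120:460],None,fx=2,fy=2))
E
```

```text
time: 4.05
ee_pos: [0.5265, 0.1519, 0.1225]
eef_rot: [0.651, 0.759, 0.002, 0.001]
ft_force: [0.6, -0.6, -0.9]
width: 0.0479
time: 4.47
ee_pos: [0.623, 0.3044, 0.1194]
eef_rot: [0.65, 0.76, -0.0, -0.0]
ft_force: [0.5, 0.9, -0.5]
width: 0.0479
time: 4.88
ee_pos: [0.6206, 0.3017, 0.0568]
eef_rot: [0.65, 0.76, -0.002, -0.001]
ft_force: [0.4, -0.3, -1.9]
width: 0.0478
time: 5.3
ee_pos: [0.6229, 0.3027, 0.0614]
eef_rot: [0.65, 0.76, 0.001, 0.0]
ft_force: [0.2, -0.8, -1.1]
width: 0.0482
at [622.9 302.7  61.4] jaw 98.9 -> shift [-0.0006 -0.001   0.0239] turn [ 0.0007 -0.0004  0.0002] j7 1.32 t 5.3
```

View pics/t2.png

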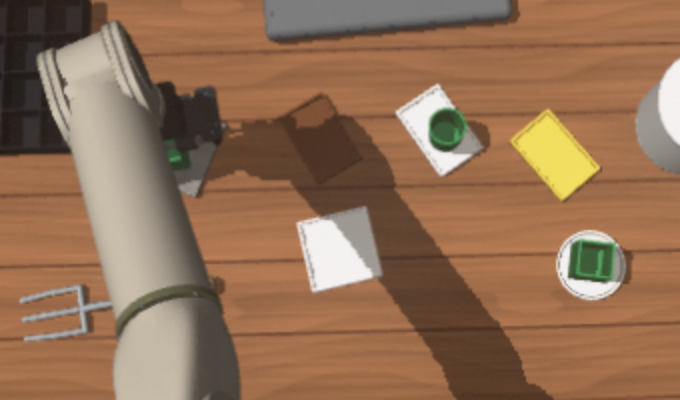

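```bash

python3 -m crank '[{"x":0,"y":0,"z":0.007,"ax":0,"ay":0,"az":0,"claw":1},{"x":0,"y":0,"z":0.014,"ax":0,"ay":0,"az":0,"claw":1},{"x":0,"y":0,"z":0.019,"ax":0,"ay":0,"az":0,"claw":1},{"x":0,"y":0,"z":0.022,"ax":0,"ay":0,"az":0,"claw":1},{"x":0,"y":0,"z":0.024,"ax":0,"ay":0,"az":0,"claw":1}]'
python3 -m crank '[{"x":0,"y":0,"z":0,"ax":0,"ay":0,"az":0,"claw":1},{"x":0,"y":0,"z":0,"ax":0,"ay":0,"az":0,"claw":1},{"x":0,"y":0,"z":0,"ax":0,"ay":0,"az":0,"claw":0},{"x":0,"y":0,"z":0,"ax":0,"ay":0,"az":0,"claw":-0.5},{"x":0,"y":0,"z":0,"ax":0,"ay":0,"az":0,"claw":-1}]'
python3 -m crank '[{"x":0,"y":0,"z":0,"ax":0,"ay":0,"az":0,"claw":-1},{"x":0,"y":0,"z":0,"ax":0,"ay":0,"az":0,"claw":-1},{"x":0,"y":0,"z":-0.03,"ax":0,"ay":0,"az":0,"claw":-1},{"x":0,"y":0,"z":-0.06,"ax":0,"ay":0,"az":0,"claw":-1},{"x":0,"y":0,"z":-0.09,"ax":0,"ay":0,"az":0,"claw":-1}]'
python3 - <<'E'
from h import *
# square pot at (431,-314): jaw yaw; look with TCP offset .09 along tool y
for yaw in (82,):
    a=np.radians(yaw); print(.431+.09*np.sin(a),-.3145-.09*np.cos(a))
    to(.431+.09*np.sin(a),-.3145-.09*np.cos(a),.2,yaw)
E
```

```text
time: 5.77
ee_pos: [0.6219, 0.3022, 0.037]
eef_rot: [0.65, 0.76, -0.001, -0.0]
ft_force: [-10.0, -4.5, 20.2]
width: 0.0481
time: 6.18
ee_pos: [0.6225, 0.3025, 0.0362]
eef_rot: [0.65, 0.76, 0.0, 0.0]
ft_force: [0.1, -0.5, -0.6]
width: 0.0552
time: 6.6
ee_pos: [0.622, 0.3022, 0.1269]
eef_rot: [0.65, 0.76, -0.001, -0.0]
ft_force: [0.4, -0.2, -0.0]
width: 0.0837
0.5201241261867413 -0.3270255790864059
at [622.  302.2 126.9] jaw 98.9 -> shift [-0.6059 -0.1984 -0.0726] turn [-0.0005  0.0003  0.1477] j7 1.31 t 6.6
```

```bash

python3 -m crank '[{"x":-0.02,"y":-0.008,"z":-0.03,"ax":0,"ay":0,"az":0,"claw":-1},{"x":-0.055,"y":-0.018,"z":-0.05,"ax":0,"ay":0,"az":0,"claw":-1},{"x":-0.09,"y":-0.03,"z":-0.07,"ax":0,"ay":0,"az":0,"claw":-1},{"x":-0.128,"y":-0.043,"z":-0.073,"ax":0,"ay":0,"az":0,"claw":-1},{"x":-0.166,"y":-0.055,"z":-0.073,"ax":0,"ay":0,"az":0,"claw":-1}]'
python3 -m crank '[{"x":-0.038,"y":-0.012,"z":0,"ax":0,"ay":0,"az":0,"claw":-1},{"x":-0.076,"y":-0.025,"z":0,"ax":0,"ay":0,"az":0,"claw":-1},{"x":-0.114,"y":-0.037,"z":0,"ax":0,"ay":0,"az":0,"claw":-1},{"x":-0.152,"y":-0.05,"z":0,"ax":0,"ay":0,"az":0,"claw":-1},{"x":-0.19,"y":-0.062,"z":0,"ax":0,"ay":0,"az":0,"claw":-1}]'
python3 -m crank '[{"x":-0.038,"y":-0.012,"z":0,"ax":0,"ay":0,"az":0,"claw":-1},{"x":-0.076,"y":-0.025,"z":0,"ax":0,"ay":0,"az":0,"claw":-1},{"x":-0.114,"y":-0.037,"z":0,"ax":0,"ay":0,"az":0,"claw":-1},{"x":-0.152,"y":-0.05,"z":0,"ax":0,"ay":0,"az":0.06,"claw":-1},{"x":-0.19,"y":-0.062,"z":0,"ax":0,"ay":0,"az":0.12,"claw":-1}]'
python3 - <<'E'
from h import *
to(.52,-.327,.2,82)
E
```

```text
time: 7.02
ee_pos: [0.5941, 0.1285, 0.2013]
eef_rot: [0.65, 0.76, 0.002, 0.001]
ft_force: [1.3, -0.6, -0.2]
width: 0.0871
time: 7.43
ee_pos: [0.5613, -0.0692, 0.1995]
eef_rot: [0.65, 0.76, 0.0, 0.0]
ft_force: [1.5, -0.9, 0.5]
width: 0.0871
time: 7.85
ee_pos: [0.5296, -0.2666, 0.1996]
eef_rot: [0.738, 0.675, 0.0, 0.0]
ft_force: [1.6, -0.3, 0.6]
width: 0.0867
at [ 529.6 -266.6  199.6] jaw 84.9 -> shift [-0.061  -0.0042 -0.0004] turn [ 0.0004 -0.0001  0.0252] j7 2.02 t 7.85
```

```bash

python3 -m crank '[{"x":-0.02,"y":-0.002,"z":0,"ax":0,"ay":0,"az":0.01,"claw":-1},{"x":-0.04,"y":-0.004,"z":0,"ax":0,"ay":0,"az":0.02,"claw":-1},{"x":-0.055,"y":-0.004,"z":0,"ax":0,"ay":0,"az":0.02,"claw":-1},{"x":-0.055,"y":-0.004,"z":0,"ax":0,"ay":0,"az":0.02,"claw":-1},{"x":-0.055,"y":-0.004,"z":0,"ax":0,"ay":0,"az":0.02,"claw":-1}]'
python3 look.py w3
python3 - <<'E'
from h import *
to(.431,-.3145,.12,82)
E
```

```text
time: 8.27
ee_pos: [0.5213, -0.3198, 0.1991]
eef_rot: [0.75, 0.661, -0.0, -0.0]
ft_force: [0.0, 0.4, 0.4]
width: 0.087
pot (294, 74, 55, 57) [ 430.6 -311.6   58.3   57.9   81.3] [ 433.2 -311.5   51.7   51.4   81.3]
flat (214, 193, 302, 117) [ 634.4 -286.8  433.5  117.   -87.2]
flat (273, 58, 87, 90) [ 429.5 -317.4  103.   101.9   82.7]
flat (565, 44, 75, 108) [466.6  41.7 108.   96.6  12. ]
at [ 521.8 -318.6  199.1] jaw 82.9 -> shift [-0.0072 -0.0906  0.0791] turn [-0.0001 -0.0002  0.0078] j7 2.09 t 8.32
```

View pics/w3.png

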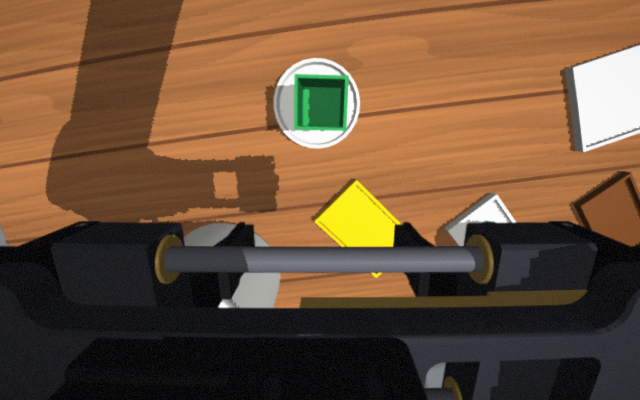

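```bash

python3 - <<'E'
from h import *
to(.4332,-.3115,.12,81.3)
E
python3 -m crank '[{"x":0,"y":-0.03,"z":0.01,"ax":0,"ay":0,"az":0.01,"claw":-1},{"x":0,"y":-0.06,"z":0.03,"ax":0,"ay":0,"az":0.014,"claw":-1},{"x":0,"y":-0.088,"z":0.055,"ax":0,"ay":0,"az":0.014,"claw":-1},{"x":0,"y":-0.088,"z":0.08,"ax":0,"ay":0,"az":0.014,"claw":-1},{"x":0,"y":-0.088,"z":0.08,"ax":0,"ay":0,"az":0.014,"claw":-1}]'
python3 -m crank '[{"x":0,"y":0,"z":0,"ax":0,"ay":0,"az":0,"claw":-1},{"x":0,"y":0,"z":0,"ax":0,"ay":0,"az":0,"claw":-1},{"x":0,"y":0,"z":0,"ax":0,"ay":0,"az":0,"claw":-1},{"x":0,"y":0,"z":0,"ax":0,"ay":0,"az":0,"claw":-1},{"x":0,"y":0,"z":0,"ax":0,"ay":0,"az":0,"claw":-1}]'
python3 - <<'E'
from h import *
to(.4332,-.3115,.031,81.3)
E
```

```text
at [ 521.8 -318.6  199.1] jaw 82.9 -> shift [-0.004  -0.0888  0.0791] turn [-0.0001 -0.0002  0.0139] j7 2.09 t 8.32
time: 8.73
ee_pos: [0.432, -0.3053, 0.1157]
eef_rot: [0.758, 0.652, -0.0, -0.003]
ft_force: [-0.3, 1.8, -0.7]
width: 0.0869
time: 9.15
ee_pos: [0.4352, -0.3085, 0.1201]
eef_rot: [0.759, 0.651, 0.0, 0.001]
ft_force: [-0.9, -0.2, -0.1]
width: 0.0874
at [ 435.2 -308.5  120.1] jaw 81.3 -> shift [-0.0033 -0.0016  0.0891] turn [0.0006 0.0002 0.0001] j7 2.1 t 9.15
```

```bash

python3 -m crank '[{"x":-0.0033,"y":-0.0016,"z":0.02,"ax":0,"ay":0,"az":0,"claw":-1},{"x":-0.0033,"y":-0.0016,"z":0.045,"ax":0,"ay":0,"az":0,"claw":-1},{"x":-0.0033,"y":-0.0016,"z":0.07,"ax":0,"ay":0,"az":0,"claw":-1},{"x":-0.0033,"y":-0.0016,"z":0.085,"ax":0,"ay":0,"az":0,"claw":-1},{"x":-0.0033,"y":-0.0016,"z":0.089,"ax":0,"ay":0,"az":0,"claw":-1}]'
python3 -m crank '[{"x":0,"y":0,"z":0,"ax":0,"ay":0,"az":0,"claw":-1},{"x":0,"y":0,"z":0,"ax":0,"ay":0,"az":0,"claw":-1},{"x":0,"y":0,"z":0,"ax":0,"ay":0,"az":0,"claw":-0.5},{"x":0,"y":0,"z":0,"ax":0,"ay":0,"az":0,"claw":0.2},{"x":0,"y":0,"z":0,"ax":0,"ay":0,"az":0,"claw":0.6}]' 12
python3 -m crank '[{"x":0,"y":0,"z":0,"ax":0,"ay":0,"az":0,"claw":1},{"x":0,"y":0,"z":0,"ax":0,"ay":0,"az":0,"claw":1},{"x":0,"y":0,"z":0,"ax":0,"ay":0,"az":0,"claw":1},{"x":0,"y":0,"z":0,"ax":0,"ay":0,"az":0,"claw":1},{"x":0,"y":0,"z":0,"ax":0,"ay":0,"az":0,"claw":1}]' 15
python3 - <<'E'
from h import *
to(.4633,.0555,.12,102.3)
E
```

```text
time: 9.57
ee_pos: [0.4312, -0.3105, 0.0281]
eef_rot: [0.759, 0.651, -0.001, -0.002]
ft_force: [-1.0, -0.2, 0.4]
width: 0.0865
time: 9.98
ee_pos: [0.4328, -0.3115, 0.0311]
eef_rot: [0.759, 0.651, 0.0, 0.001]
ft_force: [-0.1, -0.6, 0.3]
width: 0.0742
time: 10.4
ee_pos: [0.4323, -0.3113, 0.0304]
eef_rot: [0.759, 0.651, 0.0, -0.0]
ft_force: [-0.2, 0.5, 3.0]
width: 0.052
at [ 432.3 -311.3   30.4] jaw 81.3 -> shift [ 0.3672 -0.025  -0.0896] turn [ 1.000e-04 -1.000e-04 -1.834e-01] j7 2.18 t 10.4
```

```bash

python3 -m crank '[{"x":0,"y":0,"z":-0.03,"ax":0,"ay":0,"az":0,"claw":1},{"x":0.01,"y":0.005,"z":-0.06,"ax":0,"ay":0,"az":0,"claw":1},{"x":0.035,"y":0.015,"z":-0.09,"ax":0,"ay":0,"az":0,"claw":1},{"x":0.065,"y":0.025,"z":-0.12,"ax":0,"ay":0,"az":0,"claw":1},{"x":0.1,"y":0.035,"z":-0.14,"ax":0,"ay":0,"az":0,"claw":1}]' 15
python3 -m crank '[{"x":0.038,"y":0.005,"z":0,"ax":0,"ay":0,"az":0,"claw":1},{"x":0.076,"y":0.01,"z":0,"ax":0,"ay":0,"az":0,"claw":1},{"x":0.114,"y":0.015,"z":0,"ax":0,"ay":0,"az":0,"claw":1},{"x":0.152,"y":0.02,"z":0,"ax":0,"ay":0,"az":0,"claw":1},{"x":0.19,"y":0.025,"z":0,"ax":0,"ay":0,"az":0,"claw":1}]'
python3 - <<'E'
from h import *
to(.551,.075,.18,102.3)
E
```

```text
time: 10.82
ee_pos: [0.4817, -0.2199, 0.1721]
eef_rot: [0.76, 0.65, 0.0, 0.001]
ft_force: [1.9, 0.1, -0.4]
width: 0.052
time: 11.23
ee_pos: [0.535, -0.0332, 0.1695]
eef_rot: [0.759, 0.651, 0.0, -0.0]
ft_force: [1.3, 0.6, 0.1]
width: 0.0518
at [535.  -33.2 169.5] jaw 81.3 -> shift [ 0.1094 -0.0006 -0.0105] turn [ 0.     -0.0002 -0.1835] j7 1.47 t 11.23
```

```bash

python3 -m crank '[{"x":0.03,"y":0,"z":0,"ax":0,"ay":0,"az":-0.05,"claw":1},{"x":0.06,"y":0,"z":-0.01,"ax":0,"ay":0,"az":-0.1,"claw":1},{"x":0.09,"y":0,"z":-0.01,"ax":0,"ay":0,"az":-0.15,"claw":1},{"x":0.1,"y":0,"z":-0.01,"ax":0,"ay":0,"az":-0.183,"claw":1},{"x":0.1,"y":0,"z":-0.01,"ax":0,"ay":0,"az":-0.183,"claw":1}]'
python3 look.py w4
python3 - <<'E'
from h import *
to(.4633,.0555,.12,102.3)
E
```

```text
time: 11.65
ee_pos: [0.55, 0.0675, 0.179]
eef_rot: [0.624, 0.781, 0.0, -0.0]
ft_force: [-0.3, -0.5, -0.9]
width: 0.0518
pot (267, 272, 114, 25) [667.4  93.7 138.   33.4 -77.3] [645.4  88.8 121.5  29.4 -77.3]
pot (116, 196, 79, 45) [ 627.2 -119.   101.9   36.9  -64. ] [610.  -98.5  89.7  32.4 -64. ]
pot (264, 190, 123, 57) [585.   76.7 141.8  67.3 -77.3] [572.8  73.8 124.8  59.2 -77.3]
flat (267, 272, 114, 25) [685.2  97.8 151.2  36.6 -77.3]
flat (264, 190, 123, 57) [594.8  79.1 155.4  73.8 -77.3]
flat (116, 167, 101, 74) [ 633.5 -129.1  133.9   77.1  -57.7]
flat (282, 56, 99, 99) [463.4  55.7 107.7 106.3 -77.4]
flat (0, 0, 57, 54) [ 449.2 -294.4   75.3   55.4  -81.1]
at [549.9  64.9 179.1] jaw 102.4 -> shift [ 0.0093 -0.0865  0.0591] turn [-0.0004 -0.      0.0005] j7 1.66 t 11.7
```

View pics/w4.png

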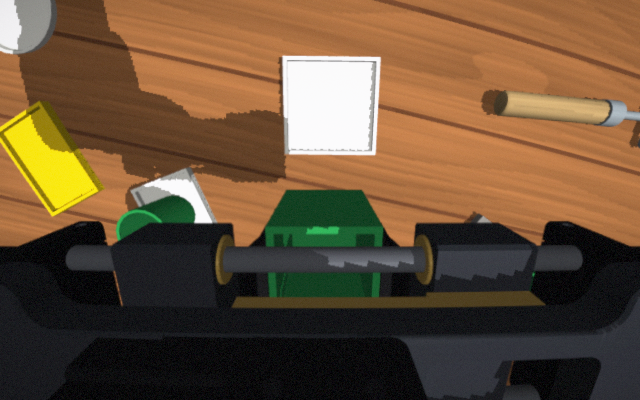

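```bash

python3 -m crank '[{"x":0.003,"y":-0.025,"z":0.01,"ax":0,"ay":0,"az":0,"claw":1},{"x":0.006,"y":-0.05,"z":0.025,"ax":0,"ay":0,"az":0,"claw":1},{"x":0.009,"y":-0.075,"z":0.045,"ax":0,"ay":0,"az":0,"claw":1},{"x":0.009,"y":-0.087,"z":0.07,"ax":0,"ay":0,"az":0,"claw":1},{"x":0.009,"y":-0.087,"z":0.08,"ax":0,"ay":0,"az":0,"claw":1}]'
python3 -m crank '[{"x":0,"y":0,"z":0,"ax":0,"ay":0,"az":0,"claw":1},{"x":0,"y":0,"z":0.02,"ax":0,"ay":0,"az":0,"claw":1},{"x":0,"y":0,"z":0.03,"ax":0,"ay":0,"az":0,"claw":1},{"x":0,"y":0,"z":0.03,"ax":0,"ay":0,"az":0,"claw":1},{"x":0,"y":0,"z":0.03,"ax":0,"ay":0,"az":0,"claw":1}]'
python3 -m crank '[{"x":0,"y":0,"z":0,"ax":0,"ay":0,"az":0,"claw":1},{"x":0,"y":0,"z":0,"ax":0,"ay":0,"az":0,"claw":1},{"x":0,"y":0,"z":0,"ax":0,"ay":0,"az":0,"claw":1},{"x":0,"y":0,"z":0,"ax":0,"ay":0,"az":0,"claw":1},{"x":0,"y":0,"z":0,"ax":0,"ay":0,"az":0,"claw":1}]'
python3 - <<'E'
from h import *
to(.4625,.0555,.031,102.5)
E
```

```text
time: 12.12
ee_pos: [0.4594, 0.0518, 0.0968]
eef_rot: [0.629, 0.777, -0.002, -0.001]
ft_force: [0.2, 0.1, -0.6]
width: 0.052
time: 12.53
ee_pos: [0.4636, 0.0537, 0.0698]
eef_rot: [0.628, 0.778, -0.0, 0.0]
ft_force: [0.5, -0.4, -0.5]
width: 0.0519
time: 12.95
ee_pos: [0.4633, 0.0542, 0.0698]
eef_rot: [0.628, 0.778, 0.0, 0.0]
ft_force: [0.2, 0.5, -1.6]
width: 0.052
at [463.3  54.2  69.8] jaw 102.2 -> shift [ 0.0015 -0.0005  0.0388] turn [ 0.0002 -0.0001 -0.0022] j7 1.63 t 12.95
```

```bash

python3 -m crank '[{"x":0.0015,"y":-0.0005,"z":0.01,"ax":0,"ay":0,"az":-0.002,"claw":1},{"x":0.0015,"y":-0.0005,"z":0.02,"ax":0,"ay":0,"az":-0.002,"claw":1},{"x":0.0015,"y":-0.0005,"z":0.03,"ax":0,"ay":0,"az":-0.002,"claw":1},{"x":0.0015,"y":-0.0005,"z":0.035,"ax":0,"ay":0,"az":-0.002,"claw":1},{"x":0.0015,"y":-0.0005,"z":0.0385,"ax":0,"ay":0,"az":-0.002,"claw":1}]'
python3 -m crank '[{"x":0,"y":0,"z":0,"ax":0,"ay":0,"az":0,"claw":1},{"x":0,"y":0,"z":0,"ax":0,"ay":0,"az":0,"claw":1},{"x":0,"y":0,"z":0,"ax":0,"ay":0,"az":0,"claw":0},{"x":0,"y":0,"z":0,"ax":0,"ay":0,"az":0,"claw":-0.5},{"x":0,"y":0,"z":0,"ax":0,"ay":0,"az":0,"claw":-1}]'
python3 -m crank '[{"x":0,"y":0,"z":0,"ax":0,"ay":0,"az":0,"claw":-1},{"x":0,"y":0,"z":0,"ax":0,"ay":0,"az":0,"claw":-1},{"x":0,"y":0,"z":-0.03,"ax":0,"ay":0,"az":0,"claw":-1},{"x":0,"y":0,"z":-0.06,"ax":0,"ay":0,"az":0,"claw":-1},{"x":0,"y":0,"z":-0.1,"ax":0,"ay":0,"az":0,"claw":-1}]'
python3 - <<'E'
from h import *
# round pot ~ (632,-110) in long saucer; grip with jaw yaw 60..100
for yaw in (80,102.3):
    a=np.radians(yaw); to(.632+.09*np.sin(a),-.11-.09*np.cos(a),.2,yaw)
E
```

```text
time: 13.37
ee_pos: [0.4615, 0.0552, 0.0297]
eef_rot: [0.626, 0.78, -0.001, -0.001]
ft_force: [-6.8, -0.2, 21.6]
width: 0.0517
time: 13.78
ee_pos: [0.4625, 0.0555, 0.0311]
eef_rot: [0.626, 0.78, 0.0, 0.0]
ft_force: [0.9, -0.9, -0.1]
width: 0.0586
time: 14.2
ee_pos: [0.4609, 0.055, 0.1306]
eef_rot: [0.626, 0.78, -0.002, -0.001]
ft_force: [0.5, 0.5, 0.3]
width: 0.0851
at [460.9  55.  130.6] jaw 102.5 -> shift [-0.2325  0.2144 -0.07  ] turn [-0.0017  0.0007  0.1961] j7 1.59 t 14.2
at [460.9  55.  130.6] jaw 102.5 -> shift [-0.1984  0.2212 -0.07  ] turn [-0.0018  0.0003  0.0015] j7 1.59 t 14.2
```

```bash

python3 -m crank '[{"x":-0.02,"y":0.02,"z":-0.03,"ax":0,"ay":0,"az":0,"claw":-1},{"x":-0.045,"y":0.045,"z":-0.05,"ax":0,"ay":0,"az":0,"claw":-1},{"x":-0.07,"y":0.075,"z":-0.065,"ax":0,"ay":0,"az":0,"claw":-1},{"x":-0.097,"y":0.105,"z":-0.07,"ax":0,"ay":0,"az":0,"claw":-1},{"x":-0.12,"y":0.135,"z":-0.07,"ax":0,"ay":0,"az":0,"claw":-1}]'
python3 -m crank '[{"x":-0.025,"y":0.03,"z":0,"ax":0,"ay":0,"az":0,"claw":-1},{"x":-0.05,"y":0.06,"z":0,"ax":0,"ay":0,"az":0,"claw":-1},{"x":-0.078,"y":0.085,"z":0,"ax":0,"ay":0,"az":0,"claw":-1},{"x":-0.078,"y":0.086,"z":0,"ax":0,"ay":0,"az":0,"claw":-1},{"x":-0.078,"y":0.086,"z":0,"ax":0,"ay":0,"az":0,"claw":-1}]'
python3 look.py w5
python3 - <<'E'
from h import *
to(.632,-.11,.12,102.5)
E
```

```text
time: 14.62
ee_pos: [0.6225, -0.0339, 0.2032]
eef_rot: [0.626, 0.78, 0.001, 0.001]
ft_force: [-0.1, -0.0, 0.5]
width: 0.0871
time: 15.03
ee_pos: [0.7212, -0.092, 0.1987]
eef_rot: [0.627, 0.779, -0.001, -0.001]
ft_force: [-0.1, -0.9, 0.3]
width: 0.087
pot (607, 139, 33, 72) [635.6 263.1  96.6  42.8  28.5] [637.7 221.6  85.8  38.   28.5]
pot (301, 71, 57, 59) [ 628.8 -106.7   61.3   60.6  -77.7] [ 631.7 -106.7   54.4   53.8  -77.7]
pot (476, 0, 67, 13) [495.1  55.2  70.2  11.5 -75.6] [513.   37.1  62.3  10.2 -75.6]
flat (217, 272, 199, 39) [881.9 -69.9 286.4  62.  -77.4]
flat (570, 109, 70, 123) [626.1 303.4 121.7 120.1  67. ]
flat (285, 51, 95, 121) [640.4 -98.4 121.5  79.9  33.2]
flat (449, 0, 98, 42) [498.5  61.7 111.8  43.4 -75.7]
flat (0, 0, 91, 112) [ 647.2 -458.7  130.8  127.1  -81.5]
at [720.8 -90.7 199.8] jaw 102.4 -> shift [ 0.0002 -0.0907  0.08  ] turn [-0.0008 -0.     -0.0007] j7 2.01 t 15.08
```

View pics/w5.png

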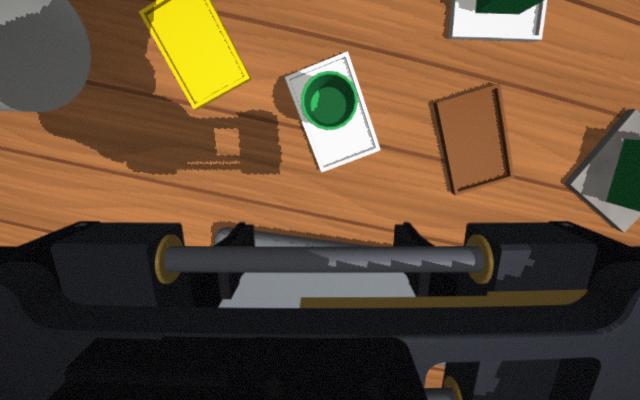

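```bash

python3 - <<'E'
from h import *
to(.6317,-.1067,.12,102.4)
E
python3 -m crank '[{"x":0.002,"y":-0.03,"z":0.01,"ax":0,"ay":0,"az":0,"claw":-1},{"x":0.003,"y":-0.06,"z":0.03,"ax":0,"ay":0,"az":0,"claw":-1},{"x":0.003,"y":-0.09,"z":0.055,"ax":0,"ay":0,"az":0,"claw":-1},{"x":0.003,"y":-0.09,"z":0.08,"ax":0,"ay":0,"az":0,"claw":-1},{"x":0.003,"y":-0.09,"z":0.08,"ax":0,"ay":0,"az":0,"claw":-1}]'
python3 -m crank '[{"x":0,"y":0,"z":0,"ax":0,"ay":0,"az":0,"claw":-1},{"x":0,"y":0,"z":0,"ax":0,"ay":0,"az":0,"claw":-1},{"x":0,"y":0,"z":0,"ax":0,"ay":0,"az":0,"claw":-1},{"x":0,"y":0,"z":0,"ax":0,"ay":0,"az":0,"claw":-1},{"x":0,"y":0,"z":0,"ax":0,"ay":0,"az":0,"claw":-1}]'
python3 - <<'E'
from h import *
to(.6317,-.1067,.031,102.4)
E
```

```text
at [720.8 -90.7 199.8] jaw 102.4 -> shift [ 0.0035 -0.0903  0.08  ] turn [-0.0008 -0.      0.0002] j7 2.01 t 15.08
time: 15.5
ee_pos: [0.628, -0.1051, 0.1174]
eef_rot: [0.626, 0.78, -0.001, -0.003]
ft_force: [-0.2, 0.8, -0.3]
width: 0.0871
time: 15.92
ee_pos: [0.6332, -0.1066, 0.1219]
eef_rot: [0.626, 0.78, 0.0, 0.001]
ft_force: [-0.2, -0.3, 0.0]
width: 0.0869
at [ 633.2 -106.6  121.9] jaw 102.5 -> shift [ 0.0002 -0.0017  0.0909] turn [0.0007 0.0002 0.0009] j7 2.05 t 15.92
```

```bash

python3 -m crank '[{"x":0,"y":-0.0015,"z":0.02,"ax":0,"ay":0,"az":0,"claw":-1},{"x":0,"y":-0.0015,"z":0.045,"ax":0,"ay":0,"az":0,"claw":-1},{"x":0,"y":-0.0015,"z":0.07,"ax":0,"ay":0,"az":0,"claw":-1},{"x":0,"y":-0.0015,"z":0.085,"ax":0,"ay":0,"az":0,"claw":-1},{"x":0,"y":-0.0015,"z":0.091,"ax":0,"ay":0,"az":0,"claw":-1}]'
python3 -m crank '[{"x":0,"y":0,"z":0,"ax":0,"ay":0,"az":0,"claw":-1},{"x":0,"y":0,"z":0,"ax":0,"ay":0,"az":0,"claw":-1},{"x":0,"y":0,"z":0,"ax":0,"ay":0,"az":0,"claw":-0.5},{"x":0,"y":0,"z":0,"ax":0,"ay":0,"az":0,"claw":0.2},{"x":0,"y":0,"z":0,"ax":0,"ay":0,"az":0,"claw":0.6}]' 12
python3 -m crank '[{"x":0,"y":0,"z":0,"ax":0,"ay":0,"az":0,"claw":1},{"x":0,"y":0,"z":0,"ax":0,"ay":0,"az":0,"claw":1},{"x":0,"y":0,"z":0,"ax":0,"ay":0,"az":0,"claw":1},{"x":0,"y":0,"z":0,"ax":0,"ay":0,"az":0,"claw":1},{"x":0,"y":0,"z":0,"ax":0,"ay":0,"az":0,"claw":1}]' 15
python3 - <<'E'
from h import *
a=np.radians(102.4); to(.4295+.09*np.sin(a),-.3174-.09*np.cos(a),.18,102.4)
E
```

```text
time: 16.33
ee_pos: [0.6298, -0.1067, 0.0275]
eef_rot: [0.626, 0.78, -0.001, -0.001]
ft_force: [-0.3, -0.3, 0.1]
width: 0.0873
time: 16.75
ee_pos: [0.6316, -0.107, 0.031]
eef_rot: [0.626, 0.78, 0.001, 0.001]
ft_force: [-0.2, -0.3, 0.4]
width: 0.0745
time: 17.17
ee_pos: [0.631, -0.1069, 0.0302]
eef_rot: [0.626, 0.78, 0.0, 0.0]
ft_force: [0.0, 0.9, 2.1]
width: 0.0537
at [ 631.  -106.9   30.2] jaw 102.5 -> shift [-0.1621 -0.1522 -0.1499] turn [ 0.0002 -0.0001  0.0007] j7 2.09 t 17.17
```

```bash

python3 -m crank '[{"x":0,"y":0,"z":-0.03,"ax":0,"ay":0,"az":0,"claw":1},{"x":-0.01,"y":-0.01,"z":-0.06,"ax":0,"ay":0,"az":0,"claw":1},{"x":-0.025,"y":-0.025,"z":-0.09,"ax":0,"ay":0,"az":0,"claw":1},{"x":-0.045,"y":-0.04,"z":-0.12,"ax":0,"ay":0,"az":0,"claw":1},{"x":-0.07,"y":-0.065,"z":-0.145,"ax":0,"ay":0,"az":0,"claw":1}]' 15
python3 -m crank '[{"x":-0.025,"y":-0.022,"z":-0.005,"ax":0,"ay":0,"az":0,"claw":1},{"x":-0.05,"y":-0.045,"z":-0.005,"ax":0,"ay":0,"az":0,"claw":1},{"x":-0.075,"y":-0.07,"z":-0.005,"ax":0,"ay":0,"az":0,"claw":1},{"x":-0.092,"y":-0.087,"z":-0.005,"ax":0,"ay":0,"az":0,"claw":1},{"x":-0.092,"y":-0.087,"z":-0.005,"ax":0,"ay":0,"az":0,"claw":1}]'
python3 look.py w6
python3 - <<'E'
from h import *
to(.4295,-.3174,.08,102.4)
# which saucer pixels: refit as circle
c=camera("wrist"); g,n=masks(c["color"])
for k in blobs(n,3000):
    w=cast(c,k.reshape(-1,2),.012)*1000
    print(np.round(cv2.fitEllipse(w.astype(np.float32))[0:2],1).tolist() if 0 else [np.round(v,1).tolist() if not isinstance(v,tuple) else np.round(v,1).tolist() for v in cv2.fitEllipse(w.astype(np.float32))])
E
```

```text
time: 17.58
ee_pos: [0.5841, -0.1873, 0.176]
eef_rot: [0.625, 0.781, 0.001, 0.001]
ft_force: [0.7, -0.7, -1.7]
width: 0.0536
time: 18.0
ee_pos: [0.5139, -0.303, 0.1794]
eef_rot: [0.629, 0.777, -0.001, 0.0]
ft_force: [0.5, -1.0, -0.8]
width: 0.054
pot (265, 272, 119, 25) [ 631.7 -278.6  143.3   33.4  -78. ] [ 609.6 -283.2  126.2   29.4  -78. ]
pot (273, 192, 105, 55) [ 550.1 -294.4  121.6   65.   -78. ] [ 537.8 -297.1  107.    57.2  -78. ]
pot (581, 182, 59, 61) [463.7  41.7 105.8  61.4  82.2] [461.7  -1.2  93.2  54.   82.2]
flat (439, 250, 94, 31) [579.4 -72.8 123.3  43.3 -77.8]
flat (219, 250, 210, 47) [ 634.1 -278.4  274.9   68.2  -78. ]
flat (273, 192, 105, 55) [ 560.1 -292.2  133.3   71.2  -78. ]
flat (86, 191, 140, 54) [ 599.9 -506.9  179.3   55.8  -68.1]
flat (557, 160, 83, 83) [464.3  55.9 126.4 110.4 -77.9]
flat (282, 60, 92, 95) [ 429.7 -317.1  103.4  102.3  -78.1]
at [ 515.9 -300.   179.1] jaw 102.2 -> shift [ 0.0013 -0.0881  0.0992] turn [-0.0003  0.0003 -0.0021] j7 2.38 t 18.05
[[610.5, -252.5], [26.6, 366.0], 12.9]
[[610.4, -524.9], [50.8, 316.2], 24.9]
[[429.8, -317.3], [102.5, 103.0], 135.8]
```

View pics/w6.png

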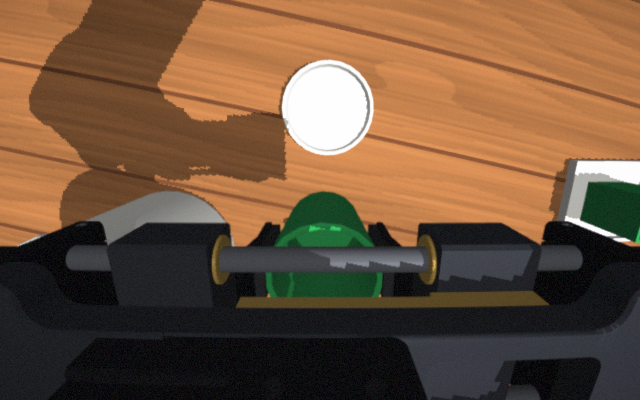

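```bash

python3 -m crank '[{"x":0.001,"y":-0.02,"z":0.01,"ax":0,"ay":0,"az":0.03,"claw":1},{"x":0.001,"y":-0.04,"z":0.03,"ax":0,"ay":0,"az":0.06,"claw":1},{"x":0.001,"y":-0.065,"z":0.055,"ax":0,"ay":0,"az":0.09,"claw":1},{"x":0.001,"y":-0.088,"z":0.08,"ax":0,"ay":0,"az":0.1,"claw":1},{"x":0.001,"y":-0.088,"z":0.1,"ax":0,"ay":0,"az":0.1,"claw":1}]'
python3 -m crank '[{"x":0,"y":0,"z":0,"ax":0,"ay":0,"az":0,"claw":1},{"x":0,"y":0,"z":0.01,"ax":0,"ay":0,"az":0,"claw":1},{"x":0,"y":0,"z":0.01,"ax":0,"ay":0,"az":0,"claw":1},{"x":0,"y":0,"z":0.01,"ax":0,"ay":0,"az":0,"claw":1},{"x":0,"y":0,"z":0.01,"ax":0,"ay":0,"az":0,"claw":1}]'
python3 -m crank '[{"x":0,"y":0,"z":0,"ax":0,"ay":0,"az":0,"claw":1},{"x":0,"y":0,"z":0,"ax":0,"ay":0,"az":0,"claw":1},{"x":0,"y":0,"z":0,"ax":0,"ay":0,"az":0,"claw":1},{"x":0,"y":0,"z":0,"ax":0,"ay":0,"az":0,"claw":1},{"x":0,"y":0,"z":0,"ax":0,"ay":0,"az":0,"claw":1}]'
python3 - <<'E'
from h import *
to(.4291,-.3172,.031,90.8)
E
```

```text
time: 18.52
ee_pos: [0.4282, -0.3149, 0.0772]
eef_rot: [0.702, 0.712, -0.0, -0.001]
ft_force: [0.3, -1.1, -1.3]
width: 0.0541
time: 18.93
ee_pos: [0.4333, -0.3149, 0.0699]
eef_rot: [0.7, 0.714, 0.0, 0.001]
ft_force: [1.1, 0.1, -1.7]
width: 0.0542
time: 19.35
ee_pos: [0.4321, -0.3149, 0.0691]
eef_rot: [0.701, 0.713, 0.0, 0.0]
ft_force: [0.2, -0.6, -1.6]
width: 0.054
at [ 432.1 -314.9   69.1] jaw 91.0 -> shift [-0.0022 -0.0031  0.0381] turn [ 0.0001 -0.      0.0019] j7 2.32 t 19.35
```

```bash

python3 -m crank '[{"x":-0.0022,"y":-0.003,"z":0.01,"ax":0,"ay":0,"az":0,"claw":1},{"x":-0.0022,"y":-0.003,"z":0.02,"ax":0,"ay":0,"az":0,"claw":1},{"x":-0.0022,"y":-0.003,"z":0.028,"ax":0,"ay":0,"az":0,"claw":1},{"x":-0.0022,"y":-0.003,"z":0.033,"ax":0,"ay":0,"az":0,"claw":1},{"x":-0.0022,"y":-0.003,"z":0.036,"ax":0,"ay":0,"az":0,"claw":1}]'
python3 -m crank '[{"x":0,"y":0,"z":0,"ax":0,"ay":0,"az":0,"claw":1},{"x":0,"y":0,"z":0.001,"ax":0,"ay":0,"az":0,"claw":1},{"x":0,"y":0,"z":0.002,"ax":0,"ay":0,"az":0,"claw":0},{"x":0,"y":0,"z":0.002,"ax":0,"ay":0,"az":0,"claw":-0.5},{"x":0,"y":0,"z":0.002,"ax":0,"ay":0,"az":0,"claw":-1}]'
python3 -m crank '[{"x":0,"y":0,"z":0,"ax":0,"ay":0,"az":0,"claw":-1},{"x":0,"y":0,"z":0,"ax":0,"ay":0,"az":0,"claw":-1},{"x":0,"y":0,"z":-0.03,"ax":0,"ay":0,"az":0,"claw":-1},{"x":0,"y":0,"z":-0.06,"ax":0,"ay":0,"az":0,"claw":-1},{"x":0,"y":0,"z":-0.1,"ax":0,"ay":0,"az":0,"claw":-1}]'
python3 - <<'E'
from h import *
a=np.radians(98.9); to(.622+.09*np.sin(a),.302-.09*np.cos(a),.2,98.9)
E
```

```text
time: 19.77
ee_pos: [0.4285, -0.3168, 0.0316]
eef_rot: [0.701, 0.713, -0.0, -0.001]
ft_force: [0.9, -0.3, -1.4]
width: 0.0542
time: 20.18
ee_pos: [0.4294, -0.3172, 0.0313]
eef_rot: [0.701, 0.713, 0.0, 0.0]
ft_force: [0.3, -0.4, 0.1]
width: 0.0612
time: 20.6
ee_pos: [0.4278, -0.3165, 0.1307]
eef_rot: [0.701, 0.713, -0.001, -0.002]
ft_force: [1.4, -0.3, -0.1]
width: 0.0849
at [ 427.8 -316.5  130.7] jaw 91.0 -> shift [ 0.6274  0.294  -0.0696] turn [-0.0016 -0.0007 -0.0689] j7 2.27 t 20.6
```

```bash

python3 -m crank '[{"x":0,"y":0.03,"z":-0.03,"ax":0,"ay":0,"az":0,"claw":-1},{"x":0,"y":0.06,"z":-0.06,"ax":0,"ay":0,"az":0,"claw":-1},{"x":0,"y":0.09,"z":-0.07,"ax":0,"ay":0,"az":0,"claw":-1},{"x":0,"y":0.09,"z":-0.07,"ax":0,"ay":0,"az":0,"claw":-1},{"x":0,"y":0.09,"z":-0.07,"ax":0,"ay":0,"az":0,"claw":-1}]'
python3 look.py w7
python3 - <<'E'
from h import *
a=np.radians(98.9); to(.622+.09*np.sin(a),.302-.09*np.cos(a),.2,98.9)
E
```

```text
time: 21.02
ee_pos: [0.5207, -0.3151, 0.2012]
eef_rot: [0.7, 0.714, -0.0, 0.0]
ft_force: [-1.1, 0.2, -0.4]
width: 0.0862
pot (589, 119, 51, 53) [470.9  32.2  67.7  67.   12.4] [468.8  -6.6  60.2  59.5  12.4]
pot (296, 71, 56, 58) [ 427.1 -317.3   60.7   59.9  -88.9] [ 429.8 -317.2   53.9   53.2  -88.9]
flat (247, 216, 241, 56) [ 615.6 -255.7  328.4   79.2  -86.7]
flat (565, 94, 75, 95) [465.6  46.2 108.6 105.4  12.2]
flat (281, 58, 86, 90) [ 429.3 -317.3  102.6  102.5  -88.9]
at [ 519.  -315.6  200.6] jaw 91.0 -> shift [6.280e-01 2.033e-01 3.000e-04] turn [-0.0004  0.0001 -0.0686] j7 2.22 t 21.07
```

```bash

python3 -m crank '[{"x":0.038,"y":0.012,"z":0,"ax":0,"ay":0,"az":0,"claw":-1},{"x":0.076,"y":0.025,"z":0,"ax":0,"ay":0,"az":0,"claw":-1},{"x":0.114,"y":0.037,"z":0,"ax":0,"ay":0,"az":0,"claw":-1},{"x":0.152,"y":0.049,"z":0,"ax":0,"ay":0,"az":0,"claw":-1},{"x":0.19,"y":0.061,"z":0,"ax":0,"ay":0,"az":0,"claw":-1}]'
python3 -m crank '[{"x":0.038,"y":0.012,"z":0,"ax":0,"ay":0,"az":0,"claw":-1},{"x":0.076,"y":0.025,"z":0,"ax":0,"ay":0,"az":0,"claw":-1},{"x":0.114,"y":0.037,"z":0,"ax":0,"ay":0,"az":0,"claw":-1},{"x":0.152,"y":0.049,"z":0,"ax":0,"ay":0,"az":0,"claw":-1},{"x":0.19,"y":0.061,"z":0,"ax":0,"ay":0,"az":0,"claw":-1}]'
python3 -m crank '[{"x":0.038,"y":0.012,"z":0,"ax":0,"ay":0,"az":0,"claw":-1},{"x":0.076,"y":0.025,"z":0,"ax":0,"ay":0,"az":0,"claw":-1},{"x":0.114,"y":0.037,"z":0,"ax":0,"ay":0,"az":0,"claw":-1},{"x":0.152,"y":0.049,"z":0,"ax":0,"ay":0,"az":-0.03,"claw":-1},{"x":0.19,"y":0.061,"z":0,"ax":0,"ay":0,"az":-0.069,"claw":-1}]'
python3 - <<'E'
from h import *
a=np.radians(98.9); to(.622+.09*np.sin(a),.302-.09*np.cos(a),.2,98.9)
E
```

```text
time: 21.48
ee_pos: [0.5756, -0.1235, 0.2006]
eef_rot: [0.701, 0.713, -0.0, -0.0]
ft_force: [1.6, 0.4, -0.6]
width: 0.0871
time: 21.9
ee_pos: [0.6336, 0.0672, 0.2007]
eef_rot: [0.701, 0.713, -0.0, -0.0]
ft_force: [1.2, -0.5, 0.6]
width: 0.0871
time: 22.32
ee_pos: [0.6917, 0.2581, 0.2006]
eef_rot: [0.65, 0.76, -0.001, -0.0]
ft_force: [1.2, 0.1, 0.1]
width: 0.087
at [691.7 258.1 200.6] jaw 99.0 -> shift [0.0541 0.028  0.0005] turn [-0.0005  0.0003  0.0006] j7 1.43 t 22.32
```

```bash

python3 -m crank '[{"x":0.025,"y":0.012,"z":0,"ax":0,"ay":0,"az":0,"claw":-1},{"x":0.05,"y":0.026,"z":0,"ax":0,"ay":0,"az":0,"claw":-1},{"x":0.05,"y":0.026,"z":0,"ax":0,"ay":0,"az":0,"claw":-1},{"x":0.05,"y":0.026,"z":0,"ax":0,"ay":0,"az":0,"claw":-1},{"x":0.05,"y":0.026,"z":0,"ax":0,"ay":0,"az":0,"claw":-1}]'
cat > look2.py <<'E'
from h import *
c=camera("wrist"); g,n=masks(c["color"])
for k in blobs(g,300): print("pot",cv2.boundingRect(k),rect(c,k,.084))
to(.622,.302,.12,98.9)
E
python3 look2.py
```

```text
time: 22.73
ee_pos: [0.7098, 0.3091, 0.2005]
eef_rot: [0.651, 0.759, -0.001, 0.0]
ft_force: [0.5, -1.3, -0.6]
width: 0.087
pot (305, 56, 53, 93) [622.6 302.1  84.1  48.7   8.8]
at [710.  308.8 201. ] jaw 98.8 -> shift [ 0.0069 -0.088   0.081 ] turn [-0.0001  0.0006 -0.001 ] j7 1.37 t 22.78
```

```bash

python3 -m crank '[{"x":0.004,"y":-0.03,"z":0.01,"ax":0,"ay":0,"az":0,"claw":-1},{"x":0.007,"y":-0.06,"z":0.03,"ax":0,"ay":0,"az":0,"claw":-1},{"x":0.007,"y":-0.0875,"z":0.055,"ax":0,"ay":0,"az":0,"claw":-1},{"x":0.007,"y":-0.0875,"z":0.08,"ax":0,"ay":0,"az":0,"claw":-1},{"x":0.007,"y":-0.0875,"z":0.08,"ax":0,"ay":0,"az":0,"claw":-1}]'
python3 -m crank '[{"x":0,"y":0,"z":0,"ax":0,"ay":0,"az":0,"claw":-1},{"x":0,"y":0,"z":0,"ax":0,"ay":0,"az":0,"claw":-1},{"x":0,"y":0,"z":0,"ax":0,"ay":0,"az":0,"claw":-1},{"x":0,"y":0,"z":0,"ax":0,"ay":0,"az":0,"claw":-1},{"x":0,"y":0,"z":0,"ax":0,"ay":0,"az":0,"claw":-1}]'
python3 - <<'E'
from h import *
to(.6226,.3021,.038,98.8)
E
```

```text
time: 23.2
ee_pos: [0.6185, 0.302, 0.1166]
eef_rot: [0.65, 0.76, -0.003, -0.002]
ft_force: [0.3, -0.5, -0.5]
width: 0.0871
time: 23.62
ee_pos: [0.6233, 0.3044, 0.1221]
eef_rot: [0.65, 0.76, 0.001, 0.0]
ft_force: [0.4, -0.1, 0.7]
width: 0.087
at [623.3 304.4 122.1] jaw 98.9 -> shift [-0.0022 -0.0012  0.0841] turn [ 0.0008 -0.0003  0.0009] j7 1.34 t 23.62
```

```bash

python3 -m crank '[{"x":-0.0022,"y":-0.001,"z":0.02,"ax":0,"ay":0,"az":0,"claw":-1},{"x":-0.0022,"y":-0.001,"z":0.045,"ax":0,"ay":0,"az":0,"claw":-1},{"x":-0.0022,"y":-0.001,"z":0.068,"ax":0,"ay":0,"az":0,"claw":-1},{"x":-0.0022,"y":-0.001,"z":0.08,"ax":0,"ay":0,"az":0,"claw":-1},{"x":-0.0022,"y":-0.001,"z":0.084,"ax":0,"ay":0,"az":0,"claw":-1}]'
python3 -m crank '[{"x":0,"y":0,"z":0,"ax":0,"ay":0,"az":0,"claw":-1},{"x":0,"y":0,"z":0,"ax":0,"ay":0,"az":0,"claw":-1},{"x":0,"y":0,"z":0,"ax":0,"ay":0,"az":0,"claw":-0.5},{"x":0,"y":0,"z":0,"ax":0,"ay":0,"az":0,"claw":0.2},{"x":0,"y":0,"z":0,"ax":0,"ay":0,"az":0,"claw":0.6}]' 12
python3 -m crank '[{"x":0,"y":0,"z":0,"ax":0,"ay":0,"az":0,"claw":1},{"x":0,"y":0,"z":0,"ax":0,"ay":0,"az":0,"claw":1},{"x":0,"y":0,"z":0,"ax":0,"ay":0,"az":0,"claw":1},{"x":0,"y":0,"z":0,"ax":0,"ay":0,"az":0,"claw":1},{"x":0,"y":0,"z":0,"ax":0,"ay":0,"az":0,"claw":1}]' 15
python3 - <<'E'
from h import *
a=np.radians(123.2); to(.6404+.09*np.sin(a),-.0984-.09*np.cos(a),.18,123.2)
E
```

```text
time: 24.03
ee_pos: [0.6207, 0.3016, 0.0348]
eef_rot: [0.65, 0.76, -0.001, -0.001]
ft_force: [-0.6, -0.5, 0.1]
width: 0.0871
time: 24.45
ee_pos: [0.6222, 0.3024, 0.0382]
eef_rot: [0.65, 0.76, 0.001, 0.0]
ft_force: [0.3, -0.7, -0.5]
width: 0.0742
time: 24.87
ee_pos: [0.6217, 0.3021, 0.0371]
eef_rot: [0.65, 0.76, 0.0, -0.0]
ft_force: [-0.4, 1.0, 1.4]
width: 0.0478
at [621.7 302.1  37.1] jaw 98.9 -> shift [-0.3615  0.0384 -0.143 ] turn [ 0.     -0.     -0.2118] j7 1.36 t 24.87
```

```bash

python3 -m crank '[{"x":0,"y":0,"z":-0.03,"ax":0,"ay":0,"az":0,"claw":1},{"x":-0.01,"y":0,"z":-0.06,"ax":0,"ay":0,"az":0,"claw":1},{"x":-0.03,"y":0.005,"z":-0.09,"ax":0,"ay":0,"az":0,"claw":1},{"x":-0.055,"y":0.008,"z":-0.12,"ax":0,"ay":0,"az":0,"claw":1},{"x":-0.085,"y":0.01,"z":-0.14,"ax":0,"ay":0,"az":0,"claw":1}]' 15
python3 -m crank '[{"x":-0.035,"y":0.004,"z":0,"ax":0,"ay":0,"az":0,"claw":1},{"x":-0.07,"y":0.008,"z":0,"ax":0,"ay":0,"az":0,"claw":1},{"x":-0.105,"y":0.012,"z":0,"ax":0,"ay":0,"az":0,"claw":1},{"x":-0.14,"y":0.016,"z":0,"ax":0,"ay":0,"az":0,"claw":1},{"x":-0.175,"y":0.018,"z":0,"ax":0,"ay":0,"az":0,"claw":1}]'
python3 -m crank '[{"x":-0.03,"y":0.003,"z":0,"ax":0,"ay":0,"az":-0.055,"claw":1},{"x":-0.06,"y":0.006,"z":0,"ax":0,"ay":0,"az":-0.11,"claw":1},{"x":-0.085,"y":0.01,"z":0,"ax":0,"ay":0,"az":-0.16,"claw":1},{"x":-0.1,"y":0.01,"z":0,"ax":0,"ay":0,"az":-0.21,"claw":1},{"x":-0.1,"y":0.01,"z":0,"ax":0,"ay":0,"az":-0.212,"claw":1}]'
python3 look.py w8
python3 - <<'E'
from h import *
to(.6404,-.0984,.08,123.2)
E
```

```text
time: 25.28
ee_pos: [0.6452, 0.2206, 0.18]
eef_rot: [0.649, 0.761, 0.001, 0.0]
ft_force: [1.1, 0.6, -0.9]
width: 0.0479
time: 25.7
ee_pos: [0.6898, 0.048, 0.1767]
eef_rot: [0.65, 0.76, -0.0, -0.0]
ft_force: [1.1, 1.1, -1.4]
width: 0.0477
time: 26.12
ee_pos: [0.7148, -0.0537, 0.1766]
eef_rot: [0.476, 0.88, -0.001, 0.0]
ft_force: [-0.4, -0.5, -1.6]
width: 0.0481
pot (271, 272, 106, 26) [814.7  10.5 126.5  34.3 -56.5] [795.7  -1.8 111.2  30.2 -56.5]
pot (264, 168, 118, 80) [735.7 -43.  134.3  92.1 -56.8] [726.3 -48.8 118.2  81.  -56.8]
pot (501, 0, 123, 81) [455.3  60.9  97.5  91.2 -77.6] [479.7  42.5  85.8  80.2 -77.6]
flat (271, 272, 106, 26) [830.   20.4 138.8  37.6 -56.6]
flat (141, 184, 123, 63) [ 831.6 -158.6  155.    66.5  -66.3]
flat (264, 168, 118, 80) [743.3 -38.3 147.4 101.1 -56.8]
flat (291, 49, 74, 113) [640.3 -98.5 120.7  79.5  33.1]
flat (466, 0, 158, 115) [452.9  64.5 135.8 129.4 -78. ]
at [714.8 -50.7 176.5] jaw 123.1 -> shift [ 0.0006 -0.0882  0.0966] turn [-0.0006  0.0002 -0.0013] j7 2.28 t 26.17
```

View pics/w8.png

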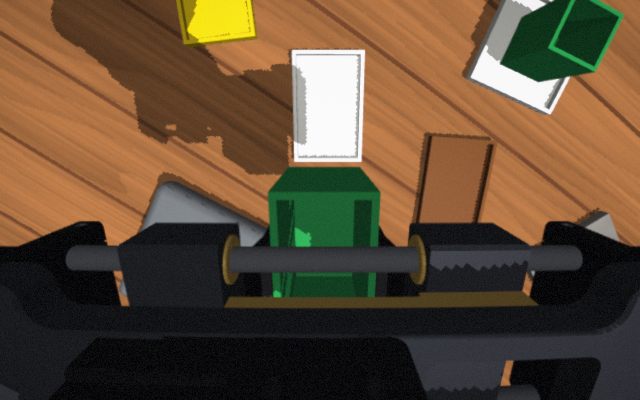

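```bash

python3 -m crank '[{"x":0,"y":-0.025,"z":0,"ax":0,"ay":0,"az":0,"claw":1},{"x":0,"y":-0.05,"z":0.02,"ax":0,"ay":0,"az":0,"claw":1},{"x":0,"y":-0.075,"z":0.045,"ax":0,"ay":0,"az":0,"claw":1},{"x":0,"y":-0.089,"z":0.07,"ax":0,"ay":0,"az":0,"claw":1},{"x":0,"y":-0.089,"z":0.09,"ax":0,"ay":0,"az":0,"claw":1}]'
python3 -m crank '[{"x":0,"y":0,"z":0,"ax":0,"ay":0,"az":0,"claw":1},{"x":0,"y":0,"z":0.015,"ax":0,"ay":0,"az":0,"claw":1},{"x":0,"y":0,"z":0.015,"ax":0,"ay":0,"az":0,"claw":1},{"x":0,"y":0,"z":0.015,"ax":0,"ay":0,"az":0,"claw":1},{"x":0,"y":0,"z":0.015,"ax":0,"ay":0,"az":0,"claw":1}]'
python3 -m crank '[{"x":0,"y":0,"z":0,"ax":0,"ay":0,"az":0,"claw":1},{"x":0,"y":0,"z":0,"ax":0,"ay":0,"az":0,"claw":1},{"x":0,"y":0,"z":0,"ax":0,"ay":0,"az":0,"claw":1},{"x":0,"y":0,"z":0,"ax":0,"ay":0,"az":0,"claw":1},{"x":0,"y":0,"z":0,"ax":0,"ay":0,"az":0,"claw":1}]'
python3 - <<'E'
from h import *
to(.6396,-.099,.031,123.1)
E
```

```text
time: 26.58
ee_pos: [0.6376, -0.0978, 0.0856]
eef_rot: [0.477, 0.879, -0.0, -0.001]
ft_force: [1.0, -1.7, -1.0]
width: 0.0479
time: 27.0
ee_pos: [0.6415, -0.0957, 0.0733]
eef_rot: [0.475, 0.88, 0.0, 0.001]
ft_force: [-0.3, -0.2, -1.4]
width: 0.0481
time: 27.42
ee_pos: [0.6407, -0.0965, 0.0722]
eef_rot: [0.476, 0.88, 0.0, 0.0]
ft_force: [0.1, -0.5, -1.4]
width: 0.0478
at [640.7 -96.5  72.2] jaw 123.2 -> shift [-0.0015 -0.0023  0.0412] turn [ 0.0001 -0.      0.001 ] j7 2.37 t 27.42
```

```bash

python3 -m crank '[{"x":-0.0015,"y":-0.0023,"z":0.01,"ax":0,"ay":0,"az":0.001,"claw":1},{"x":-0.0015,"y":-0.0023,"z":0.02,"ax":0,"ay":0,"az":0.001,"claw":1},{"x":-0.0015,"y":-0.0023,"z":0.03,"ax":0,"ay":0,"az":0.001,"claw":1},{"x":-0.0015,"y":-0.0023,"z":0.036,"ax":0,"ay":0,"az":0.001,"claw":1},{"x":-0.0015,"y":-0.0023,"z":0.039,"ax":0,"ay":0,"az":0.001,"claw":1}]'
python3 -m crank '[{"x":0,"y":0,"z":0,"ax":0,"ay":0,"az":0,"claw":1},{"x":0,"y":0,"z":0.001,"ax":0,"ay":0,"az":0,"claw":1},{"x":0,"y":0,"z":0.002,"ax":0,"ay":0,"az":0,"claw":0},{"x":0,"y":0,"z":0.002,"ax":0,"ay":0,"az":0,"claw":-0.5},{"x":0,"y":0,"z":0.002,"ax":0,"ay":0,"az":0,"claw":-1}]'
python3 -m crank '[{"x":0,"y":0,"z":0,"ax":0,"ay":0,"az":0,"claw":-1},{"x":0,"y":0,"z":0,"ax":0,"ay":0,"az":0,"claw":-1},{"x":0,"y":0,"z":-0.03,"ax":0,"ay":0,"az":0,"claw":-1},{"x":0,"y":0,"z":-0.06,"ax":0,"ay":0,"az":0,"claw":-1},{"x":0,"y":0,"z":-0.1,"ax":0,"ay":0,"az":0,"claw":-1}]'
python3 -m crank '[{"x":0,"y":0.03,"z":-0.03,"ax":0,"ay":0,"az":0,"claw":-1},{"x":0,"y":0.06,"z":-0.06,"ax":0,"ay":0,"az":0,"claw":-1},{"x":0,"y":0.09,"z":-0.07,"ax":0,"ay":0,"az":0,"claw":-1},{"x":0,"y":0.09,"z":-0.07,"ax":0,"ay":0,"az":0,"claw":-1},{"x":0,"y":0.09,"z":-0.07,"ax":0,"ay":0,"az":0,"claw":-1}]'
python3 look.py w9
python3 - <<'E'
from h import *
a=np.radians(102.5); to(.4633+.09*np.sin(a),.0555-.09*np.cos(a),.2,102.5)
E
```

```text
time: 27.83
ee_pos: [0.6385, -0.0988, 0.031]
eef_rot: [0.476, 0.879, -0.001, -0.001]
ft_force: [-0.8, 1.1, -1.3]
width: 0.0482
time: 28.25
ee_pos: [0.6399, -0.099, 0.0316]
eef_rot: [0.476, 0.879, 0.0, 0.0]
ft_force: [-0.1, 0.2, 0.3]
width: 0.0547
time: 28.67
ee_pos: [0.6381, -0.0988, 0.1303]
eef_rot: [0.476, 0.879, -0.001, -0.002]
ft_force: [1.2, 0.0, 0.5]
width: 0.0836
time: 29.08
ee_pos: [0.7161, -0.0481, 0.2012]
eef_rot: [0.475, 0.88, 0.0, 0.0]
ft_force: [-0.9, -1.2, -1.2]
width: 0.0871
pot (298, 54, 51, 90) [ 638.3 -100.5   93.5   53.8   33.2] [640.5 -98.9  83.1  47.8  33.2]
pot (486, 0, 110, 80) [456.1  60.1  92.5  88.2 -77.5] [478.7  43.8  82.2  78.4 -77.5]
flat (165, 253, 318, 56) [840.4  32.3 447.1  88.5 -56.7]
flat (148, 176, 165, 71) [ 852.4 -113.8  210.9   87.5  -85.8]
flat (290, 50, 69, 106) [640.4 -98.2 121.   79.5  33.2]
flat (454, 0, 142, 111) [455.2  62.3 129.6 125.3 -77.9]
at [714.9 -49.8 200.5] jaw 123.1 -> shift [ 0.1939 -0.0689  0.0006] turn [-4.000e-04  1.000e-04  1.801e-01] j7 2.28 t 29.13
```

View pics/w9.png

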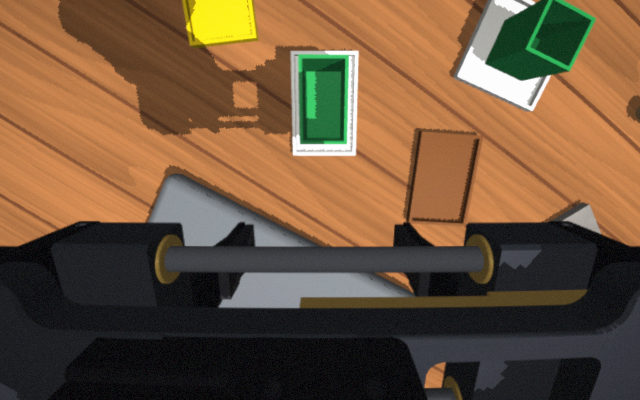

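Long pot is centred (under 1 mm, same angle to 0.1°). Now check the square pot from above.

```bash

python3 -m crank '[{"x":0.035,"y":-0.012,"z":0,"ax":0,"ay":0,"az":0.04,"claw":-1},{"x":0.07,"y":-0.025,"z":0,"ax":0,"ay":0,"az":0.08,"claw":-1},{"x":0.105,"y":-0.037,"z":0,"ax":0,"ay":0,"az":0.12,"claw":-1},{"x":0.14,"y":-0.05,"z":0,"ax":0,"ay":0,"az":0.16,"claw":-1},{"x":0.175,"y":-0.062,"z":0,"ax":0,"ay":0,"az":0.18,"claw":-1}]'
python3 -m crank '[{"x":0.02,"y":0,"z":0,"ax":0,"ay":0,"az":0,"claw":-1},{"x":0.02,"y":0,"z":0,"ax":0,"ay":0,"az":0,"claw":-1},{"x":0.02,"y":0,"z":0,"ax":0,"ay":0,"az":0,"claw":-1},{"x":0.02,"y":0,"z":0,"ax":0,"ay":0,"az":0,"claw":-1},{"x":0.02,"y":0,"z":0,"ax":0,"ay":0,"az":0,"claw":-1}]'
python3 look.py w10
python3 - <<'E'
from h import *
to(.3,.45,.22,100)
c=camera("side"); cv2.imwrite("pics/side9.png",c["color"])
E
```

```text
time: 29.55
ee_pos: [0.5647, 0.0623, 0.2001]
eef_rot: [0.628, 0.778, -0.001, -0.0]
ft_force: [0.4, 0.2, 0.0]
width: 0.0869
time: 29.97
ee_pos: [0.5633, 0.0805, 0.2008]
eef_rot: [0.627, 0.779, -0.0, 0.0]
ft_force: [0.6, 0.7, -0.6]
width: 0.0872
pot (114, 172, 97, 74) [ 646.4 -103.4   97.    90.4  -57.3] [629.7 -84.5  86.2  80.3 -57.3]
pot (294, 58, 54, 58) [459.2  54.1  58.8  58.4  12.2] [463.4  55.4  52.2  51.8  12.2]
pot (0, 0, 40, 23) [ 445.8 -282.6   49.5   22.1  -81.7] [ 451.4 -243.8   44.    19.6  -81.7]
flat (166, 250, 317, 19) [673.5 104.6 444.5  27.7 -77.8]
flat (114, 154, 116, 93) [ 650.6 -112.9  125.1  122.3  -57. ]
flat (275, 45, 94, 95) [463.   55.4 107.7 106.5 -77.8]
flat (0, 0, 63, 47) [ 452.7 -300.    85.8   51.   -81.5]
at [563.4  80.7 200.8] jaw 102.3 -> shift [ 0.417  -0.1784 -0.0194] turn [-0.0002  0.0003  0.0204] j7 1.64 t 30.02
```

View pics/side9.png

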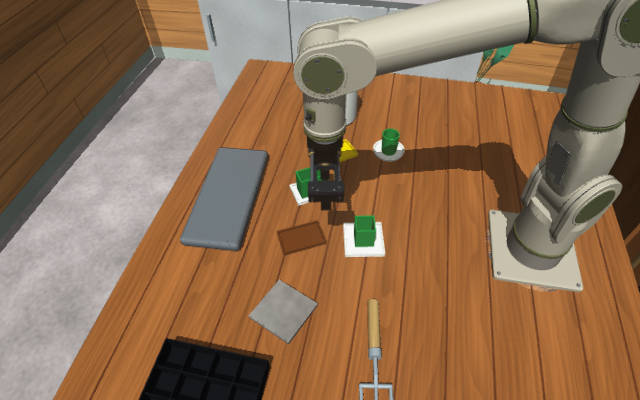

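The side view shows all three pots upright in their own saucers. The block corners (about 183,240 and 266,150) and the fork handle (374,300) are where they were, and the gripper is clear of everything.

```bash
python3 -c "
from bench import close_job
print(close_job())"
```

```text
the job is handed in; nothing more can be done
None
```

All three pots now stand upright in the saucers of their own shape, and the job is handed in at about 30 s of robot time. I set the long pot down on the tile, moved the square pot and then the round pot to their own saucers, and finally moved the long pot from the tile to the long saucer.

Last wrist-camera checks, comparing pot rim with saucer:

| Pot | Offset from saucer centre | Angle difference |
|---|---|---|
| Round | about 0.5 mm | – |
| Square | about 0.4 mm | within 0.1° |
| Long | about 0.7 mm | within 0.1° |

- **Bystanders:** In the last side view the hand fork and kneeling block look unmoved. The arm partly hid the caddy in that view, but nothing went near it.
- **Forces:** The highest wrist force I saw was about 22 N, a brief press while setting down the square pot. The limit is 120 N.
- **Disagreement:** The first top-camera estimates of the saucers differed from the wrist camera by 3–4 mm. I used the wrist values, and the top camera was not used for a final check.

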